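Flick the ratchet pawl off with a screwdriver and lower the bottle lift

ROBOT

A 6-joint arm with a two-finger parallel gripper is mounted at the origin on a cart in front of the work surface, level with it; the furniture and walls round the work are solid. World frame = base frame: x ahead of the robot, y to its left, z up, the work surface at z = 0. Lengths are in mm, angles in rad, forces in N, time in s.
With the tool pointing down it reaches from about 275 to 750 mm from the base axis. Payload 10.2 kg.
Tool frame: the origin (TCP) lies between the finger pads; the fingertips stand 22 mm ahead of it and the grasp point (between the pads) lies 3 mm ahead of it (ctrl.nose_length is the distance from the TCP to the fingertips, in mm); y points along the fingers, z is the direction in which the jaws open and shut, and the axes are right-handed (so a half turn about y gives the same grasp; the last joint's range is limited). The gripper opens to 85 mm and grips with 20 to 120 N. Pads are 22 mm wide; open, the fingers measure 114 mm over their backs; the gripper's body (76 mm by 85 mm) begins 54 mm behind the grasp point. The pads swing forward as they close: fully open they stand 13 mm farther back than shut.
Start: joints at [1.049, 0.313, 1.498, -0, 1.331, -0.223], TCP at [154.559, 501.74, 253.294] pointing down, gripper open.
Joint ranges: [-2.94, 2.94], [-0.97, 2.17], [0.19, 2.56], [-1.23, 4.37], [0.02, 3.11], [-2.88, 2.88]. Speed limits (rad/s): [2.39, 2.39, 3.01, 3.14, 3.14, 3.14].

INTERFACE

Orientations are given as a unit quaternion [w, x, y, z].
In Python, from rig import ctrl, eyes, models gives the robot as it stands.
- The arm moves only by the shell command python3 -m crank 'ROWS' [FORCE]. ROWS is JSON, a list of rows, each an object with "dp": the shift along the tool's x, y, z in mm, a list of three; "roll": the turn about the tool's y in rad; "gripper": the closure in counts, from 0 (fully open) to 255 (shut). A call has 1 to 10 rows; each row is the pose to reach, as a shift and turn from the pose commanded when the call began, along the tool's axes at that moment; what a row does not reach only later rows make up. A row lasts 1/12 s, in which the tool goes at most 41.7 mm and 7.16 degrees, less where a joint would pass 70% of its speed; a pose out of reach is approached as far as the arm can. A call with a gripper value outside its range is refused whole. The fingers move at their own pace and stop on an object; FORCE is the grip in N (left out, the last holds). Time passes only in rows, so rows that repeat a pose let the fingers close. It gives the time, the measured TCP pose, the force and the opening at its end, in the units of the state.
- ctrl.sense(): the state, without advancing time (a new reading comes with each control period).
- eyes.capture(name): name is "side" or "top"; returns a dict with "color" (384x512x3 uint8, red, green, blue), "fx", "fy", "cx", "cy" (pixels), "distortion" ([k1, k2, p1, p2, k3] as OpenCV has them; the pictures are not rectified), "R" (3x3) and "t" (3): a world point X has camera coordinates R X + t. Camera axes: x right, y down, z forward; pixel columns grow to the right and rows downward; lengths in mm; the calibration is good to about 2 mm. A picture is of the moment at which its call begins. There is no depth.
- ctrl.finish_job(): hands the job in, once; it reports no verdict.
Trained networks look in a picture, given as the dict that the camera call returned (one of the last four; its "shot" number tells which), for a name from the list of things; names that differ only in an ending like _2 or _b are one class to them, and where a whole thing is asked for, a point or a joint stands for the part that bears it (a point fixed in the world has none). Each returns a list of dicts, best first, with "confidence" (0 to 1); they miss things now and then, are a little off and sometimes report something else, mostly with a low value. They report only what shows in the picture. A call takes as long as a camera call. They do not tell look-alikes from the thing itself.
- models.spot_in(picture, label): "extent" ([centre column, centre row, width, height] in pixels, round what is visible of it).
- models.spot_point(picture, label): "centre" ([column, row] in pixels: a listed point, or the origin of a listed thing).
The state is a dict: "time_s": time; "joints": joint angles; "dq": joint speeds; "tau": joint torques, N m; "eef_pos": TCP position; "ee_rot": TCP orientation; "force": force on the tool from outside, world axes, zero at the start; "wrist_torque": the same for the moment, N m; "grip_width": opening from 0.0 (shut) to 1.0 (fully open).
Only numpy, scipy, OpenCV 4.12 (cv2) and the standard library are available. Lean on these libraries where they do the work, as an engineer would, in place of code of your own. Each camera call takes 0.05 s, during which the arm holds its last target. There are 200 camera calls.

TASK

The small bottle lift is locked in its raised position by the red ratchet pawl. With the screwdriver held as a rod under the pawl's lip, flick the pawl up and right over so that it stays lying back clear of the wheel (do not touch the pawl with the gripper), and only then lower the lift gently until its tray is fully down; the black knob on top is there for pressing. Leave the bottle standing on the tray, the screwdriver lying on the bench and the two vials and the white bottle beside the lift where they are.

Things in the scene. Friction and masses are not known exactly. Their poses are not given: they have to be found in the camera images.
- lift: Bottle lift, grey base 120x226x12 mm, origin in its underside (base x -48..72, y -110..116). x from its front (robot side) to back, y to its left (tray side), z up. Dark ratchet wheel, 76 mm across, faces front: axis y -26, z 100, front face x -10; back plate x 34..46, y -100..18, to z 180. Pawl hinge along x at y -80, z 131. In front of x -36 nothing stands above the base.
- rest_top (a point): Middle of the flat top of the fixed dark rod rest, a T-shaped post in front of the wheel, under the pawl's lip: top 20 mm (x) by 28 mm (y), 125 mm above the bench, x -35..-15 in the lift's frame. Axes as the lift. The gap between it and the lip is 18 mm high, open to the front and sides; the wheel closes it 5 mm behind the rest.
- pawl_lip (a point): Middle of the underside of the pawl's red lip, a tab 24 mm wide (y), 5 mm thick, standing 24 mm out in front of the wheel, over the rod rest. It turns with the pawl about a hinge parallel to the lift's x axis, which lies 56 mm to the right (-y) and 12 mm below this point when the pawl is down. Axes then as the lift.
- pawl (a joint): Angle of the weighted red pawl, rad: 0 down in the wheel's teeth, growing as the lip is lifted up and then over to the right, 2.3 lying back on its stop. If let go before about 1.1 rad it falls back into the teeth (weight about 1 N at the lip); from about 1.3 rad it falls on over to its stop.
- carriage (a joint): How far the carriage (rack bar and tray in one) is lowered, m: about 0 raised, 0.070 fully down on its hard stop. A friction brake keeps it where it is; a push of about 8 to 13 N on the knob lowers it slowly. With the pawl in the teeth it can only move a few mm.
- knob_top (a point): Middle of the top of the black press knob, 32 mm across, at the top of the lift's rack bar; 265 mm above the bench when raised, moves straight down with the carriage. It sits on a cushion spring (2.5 N per mm, 17 mm of travel), so it gives 4 to 5 mm before the carriage starts to move. Axes as the lift.
- tray_floor (a point): Middle of the tray's floor (inside 82 x 72 mm, rim 7 mm high), 93 mm above the bench when raised; part of the carriage, left of the knob. Axes as the lift.
- stock_mid (a point): Middle (half-way up, 55 mm) of the loose amber bottle with a white cap that stands on the tray, 52 mm across, 110 mm high, 0.15 kg. z axis up.
- driver_grip (a point): Middle of the handle of the loose screwdriver lying on the bench: orange handle 22 mm wide, 20 mm high, 75 mm long, its axis 10 mm above the bench. The shank, 5.6 mm thick, runs on the same axis along this frame's -y; its tip is 137 mm from here. 0.075 kg; balances about 17 mm from here towards the tip. x across the handle, z up.
- vial_clear: Bystander: clear vial with a white cap, 27 mm across, 60 mm high, origin in its foot.
- vial_amber: Bystander: amber vial with a black cap, 27 mm across, 60 mm high, origin in its foot.
- wash: Bystander: white bottle with a blue cap, 38 mm across, 70 mm high, origin in its foot.
There are look-alikes about, which are no part of the job. Leave any green or pink look-alike of the part that bears stock_mid alone.

How it is judged (in metres and radians):
On the way, in this order (a step that is already met when the one before it is completed fails the run):
1. the screwdriver lifts the pawl out of the teeth, with the lift still raised (contact force between driver and pawl above 0.3 N and value of joint pawl between 0.35 and 1.3 rad and value of joint carriage below 0.01 m).
2. the pawl lies thrown back, with the lift still raised (value of joint pawl above 1.9 rad and value of joint carriage below 0.012 m), for 0.1 s.
At the end, for the whole second after the job is handed in: The tray is fully down (within 3 mm of its stop), the pawl lies back (over 1.9 rad), the amber bottle stands upright on the tray and at rest, and the screwdriver lies at rest on the bench (handle's middle under 20 mm high) (value of joint carriage above 0.067 m and value of joint pawl above 1.9 rad and angle between stock_mid's own z axis and vertical below 0.1 rad and horizontal distance between stock_mid and tray_floor below 0.03 m and z of stock_mid in the frame of tray_floor below 0.065 m and height (world z) of driver_grip between 0 and 0.02 m and linear speed of each of driver, stock below 0.03 m/s); the robot touches nothing.
It fails at once if the pawl is touched by the gripper or arm instead of the screwdriver (contact force between any of the fingers, the arm and pawl above 0.5 N).
It fails at once if the carriage is pressed with more than 40 N (contact force between anything else and carriage above 40 N).
It fails at once if the carriage drops or is rammed down faster than 0.25 m/s (velocity of joint carriage above 0.25 m/s).
It fails at once if the bottle on the tray tips (angle between stock_mid's own z axis and vertical above 0.35 rad).
It fails at once if a bystander is moved by more than 30 mm (distance of any of vial_clear, vial_amber, wash from where it was at the start of the episode above 0.03 m).
It also fails if it takes over 66 s, if anything falls off the work surface, if the arm or the gripper's body presses on something with over 40 N, if the wrist force passes 120 N, or if a joint passes its speed limit or range.

## Working session

There is one attempt and no reset: what is moved stays moved. The work goes in short steps, Python scripts to look and compute and a shell command to move; the robot and the scene stay as the last step left them, time stands still between calls to the robot, and variables do not carry over. Pictures are saved under pics/ and viewed, about 8 in all and at most 12, crops included, and the job is handed in when it is done.

```bash
ls; mkdir -p pics; cat > h.py <<'E'
import numpy as np, cv2
from rig import ctrl, eyes, models
def K(p): return np.array([[p['fx'],0,p['cx']],[0,p['fy'],p['cy']],[0,0,1.]])
def ray(p,uv):
    n=cv2.undistortPoints(np.array([[uv]],float),K(p),np.array(p['distortion'],float))[0,0]
    R=np.array(p['R']);t=np.array(p['t']).ravel()
    return -R.T@t, R.T@np.array([n[0],n[1],1.])
def atz(p,uv,z):
    o,d=ray(p,uv); return o+d*(z-o[2])/d[2]
def tri(obs):
    A=np.zeros((3,3));b=np.zeros(3);rs=[]
    for p,uv in obs:
        o,d=ray(p,uv);d=d/np.linalg.norm(d);M=np.eye(3)-np.outer(d,d);A+=M;b+=M@o;rs.append((o,M))
    X=np.linalg.solve(A,b); return X,[np.linalg.norm(M@(X-o)) for o,M in rs]
def proj(p,X):
    R=np.array(p['R']);r,_=cv2.Rodrigues(R)
    return cv2.projectPoints(np.array(X,float).reshape(-1,3),r,np.array(p['t'],float).reshape(3),K(p),np.array(p['distortion'],float))[0][:,0]
def save(p,name,box=None,s=1.5):
    im=p['color'][:,:,::-1]
    if box: im=im[box[1]:box[3],box[0]:box[2]]
    cv2.imwrite('pics/'+name,cv2.resize(im,None,fx=s,fy=s,interpolation=cv2.INTER_CUBIC))
E
cat > a.py <<'E'
from h import *
np.set_printoptions(precision=1,suppress=True)
ps={n:eyes.capture(n) for n in('side','top')}
for n,p in ps.items():
    save(p,n+'0.png'); o,d=ray(p,(256,192)); print(n,o,d)
for l in ['rest_top','pawl_lip','knob_top','tray_floor','stock_mid','driver_grip','vial_clear','vial_amber','wash','lift']:
    for n,p in ps.items():
        print(l,n,[(np.round(q['centre']).tolist(),round(q['confidence'],2)) for q in models.spot_point(p,l)[:4]])
s=ctrl.sense(); print(s)
E
python3 a.py
```

```text
pics
side [ 314.1 -975.9  979. ] [ 0.2  0.7 -0.7]
top [ 245.5  -88.2 1561. ] [ 0.2 -0.  -1. ]
rest_top side [([245.0, 251.0], 0.61), ([245.0, 247.0], 0.18)]
rest_top top [([311.0, 206.0], 0.97), ([341.0, 242.0], 0.62)]
pawl_lip side [([247.0, 246.0], 0.48)]
pawl_lip top [([317.0, 207.0], 0.43)]
knob_top side [([264.0, 218.0], 0.69)]
knob_top top [([328.0, 180.0], 0.55)]
tray_floor side [([273.0, 240.0], 0.92)]
tray_floor top [([292.0, 179.0], 0.63), ([327.0, 258.0], 0.26)]
stock_mid side [([207.0, 333.0], 0.74), ([272.0, 325.0], 0.67), ([270.0, 226.0], 0.66), ([295.0, 190.0], 0.64)]
stock_mid top [([371.0, 251.0], 0.81), ([228.0, 140.0], 0.78), ([297.0, 178.0], 0.66), ([372.0, 202.0], 0.49)]
driver_grip side []
driver_grip top [([134.0, 222.0], 0.68)]
vial_clear side [([233.0, 326.0], 0.75)]
vial_clear top [([313.0, 203.0], 0.68), ([300.0, 178.0], 0.63), ([356.0, 228.0], 0.42)]
vial_amber side [([215.0, 316.0], 0.71)]
vial_amber top [([341.0, 242.0], 0.52), ([298.0, 177.0], 0.47)]
wash side [([202.0, 302.0], 0.66)]
wash top [([329.0, 256.0], 0.66)]
lift side [([261.0, 275.0], 0.81), ([246.0, 249.0], 0.45)]
lift top [([309.0, 198.0], 0.59)]
{'time_s': 1.1, 'joints': array([ 1. ,  0.3,  1.5, -0. ,  1.3, -0.2]), 'dq': array([ 0., -0., -0., -0., -0.,  0.]), 'tau': array([  0. , -41.2, -26. ,  -0. ,   0. ,  -0. ]), 'eef_pos': array([154.6, 501.7, 253.3]), 'ee_rot': array([-0.7,  0.7, -0.1,  0.1]), 'force': array([-0.2, -0.4, -0.3]), 'wrist_torque': array([0., 0., 0.]), 'grip_width': 0.9995685529972587}
```

View images.

View pics/side0.png

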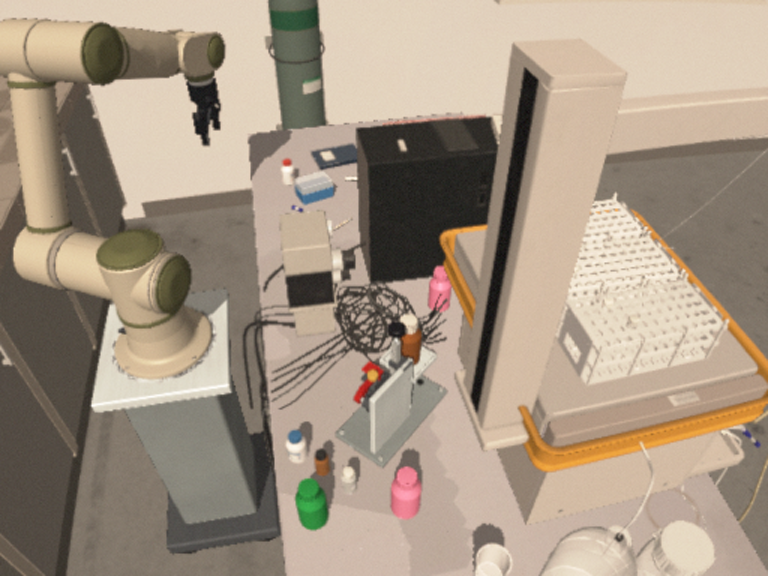

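View pics/top0.png

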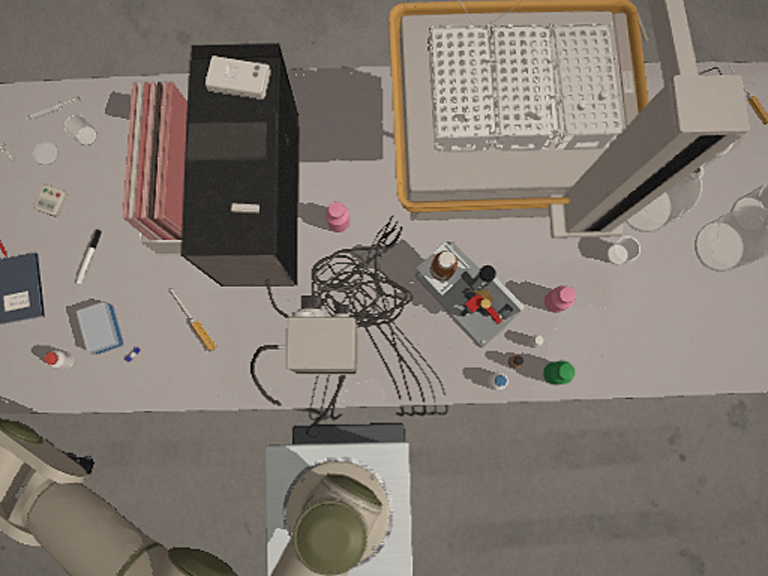

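```bash
cat > b.py <<'E'
from h import *
t=eyes.capture('top'); s=eyes.capture('side')
def c(p,x,y,w,h,k): return cv2.resize(p['color'][y:y+h,x:x+w,::-1],None,fx=k,fy=k,interpolation=cv2.INTER_CUBIC)
a=c(t,270,155,85,85,4.7)   # 400
b=c(t,105,185,50,50,4)     # 200
d=c(s,215,205,90,110,5)
cv2.imwrite('pics/t1.png',np.vstack([a[:399,:399],np.hstack([b,np.zeros((200,199,3),np.uint8)])]))
im=np.zeros((600,850,3),np.uint8)[:, :799]; im[:399,:399]=a[:399,:399]; im[399:599,:200]=b[:200]; im[:550,400:799]=d[:550,:399]
cv2.imwrite('pics/c1.png',im)
E
python3 b.py
```

```text
(no output)
```

View pics/c1.png

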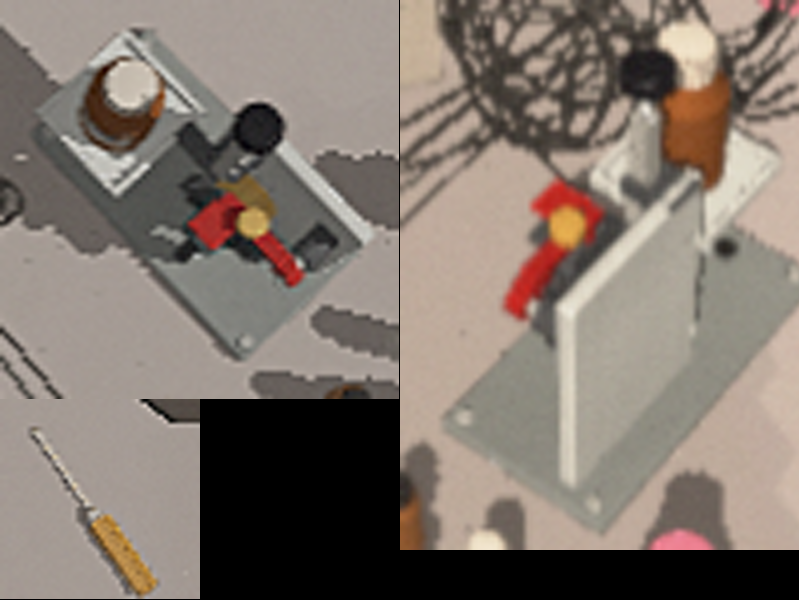

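```bash
cat > c.py <<'E'
from h import *
from scipy.optimize import least_squares
np.set_printoptions(precision=1,suppress=True)
ps={n:eyes.capture(n) for n in('side','top')}
T=lambda u,v:(270+u/4.7-.4,155+v/4.7-.4)
S=lambda u,v:(215+(u-400)/5-.4,205+v/5-.4)
C=np.array([[-48,-110,12],[72,-110,12.]])
obs=[('top',C,[T(242,351),T(371,238)]),('side',C,[S(443,424),S(600,527)])]
def W(q,X):
    c,s=np.cos(q[2]),np.sin(q[2]); X=np.atleast_2d(X); return np.c_[q[0]+c*X[:,0]-s*X[:,1],q[1]+s*X[:,0]+c*X[:,1],X[:,2]]
f=lambda q:np.concatenate([(proj(ps[n],W(q,X))-np.array(u)).ravel() for n,X,u in obs])
for sub in (obs,obs[:1],obs[1:]):
    o=obs; obs=sub; r=least_squares(f,[500,-100,-.8]); obs=o; print(r.x,r.fun)
    if sub is o: q=r.x
np.save('q.npy',q)
def L(X):
    c,s=np.cos(q[2]),np.sin(q[2]); d=X[:2]-q[:2]; return np.array([c*d[0]+s*d[1],-s*d[0]+c*d[1],X[2]])
def show(n,X): print(n,X,'lift',L(X))
kt,ks=T(260,124),S(648,67)
X,e=tri([(ps['top'],kt),(ps['side'],ks)]); show('knob tri',X); print(e)
show('knob top',atz(ps['top'],kt,265));show('knob side',atz(ps['side'],ks,265))
for l,z in [('rest_top',125),('pawl_lip',143),('knob_top',265),('tray_floor',93),('stock_mid',148),('driver_grip',10),('lift',0)]:
    for n,p in ps.items():
        for d in models.spot_point(p,l)[:3]:
            if d['confidence']>.4: X=atz(p,d['centre'],z); show(f"{l} {n} {d['confidence']:.2f}",X)
D=lambda u,v:(105+u/4-.4,185+(v-399)/4-.4)
b,t,a=[atz(ps['top'],D(*x),10) for x in((147,588),(35,430),(94,514))]
show('butt',b);show('tip',t);show('ferrule',a);print(np.linalg.norm(b-t))
d=(b-t)/np.linalg.norm(b-t); print('grip est',t+d*137,'yaw +y',np.degrees(np.arctan2(d[1],d[0])))
E
python3 c.py
```

```text
[ 471.9 -298.6   -0.9] [ 0.5  0.9 -1.2  1.4  0.6 -0.8  1.4  1. ]
[ 477.4 -301.7   -0.9] [ 0.6 -0.5 -0.6  0.5]
[ 467.5 -296.    -0.9] [-0.7 -0.6  0.6  0.5]
knob tri [ 479.5 -310.   262.9] lift [ 13.6  -1.6 262.9]
[np.float64(0.0696215122887246), np.float64(0.06962151228867913)]
knob top [ 479.  -309.7  265. ] lift [ 13.   -1.7 265. ]
knob side [ 479. -312.  265.] lift [ 14.8  -3.1 265. ]
rest_top side 0.63 [ 429.2 -287.6  125. ] lift [-36.  -25.6 125. ]
rest_top top 0.61 [ 425.7 -283.9  125. ] lift [-41.  -25.8 125. ]
pawl_lip side 0.49 [ 426.1 -296.5  143. ] lift [-31.1 -33.6 143. ]
pawl_lip top 0.66 [ 427.5 -304.4  143. ] lift [-24.2 -37.7 143. ]
pawl_lip top 0.66 [ 493.5 -333.2  143. ] lift [ 40.4  -5.7 143. ]
knob_top top 0.57 [ 341.  -390.3  265. ] lift [ -14.1 -159.2  265. ]
knob_top top 0.56 [ 473.  -316.5  265. ] lift [ 14.3 -10.7 265. ]
tray_floor side 0.63 [ 521.5 -229.4   93. ] lift [-21.   82.5  93. ]
tray_floor top 0.96 [ 527.3 -236.8   93. ] lift [-11.6  82.2  93. ]
stock_mid side 0.89 [ 441.2 -554.8  148. ] lift [ 176.3 -188.4  148. ]
stock_mid side 0.89 [ 293.7 -539.4  148. ] lift [  69.5 -291.4  148. ]
stock_mid side 0.70 [ 514.7 -233.5  148. ] lift [-22.2  74.7 148. ]
stock_mid top 0.65 [628.  -24.2 148. ] lift [-109.5  296.2  148. ]
stock_mid top 0.56 [ 518.  -243.5  148. ] lift [-12.5  70.8 148. ]
stock_mid top 0.54 [ 432.1 -467.6  148. ] lift [ 103.6 -139.2  148. ]
driver_grip top 0.52 [404.8 311.7  10. ] lift [-510.2  341.6   10. ]
lift side 0.93 [ 480.  -292.2    0. ] lift [ 0.3 10.3  0. ]
lift top 0.88 [ 471.  -305.1    0. ] lift [ 4.4 -4.9  0. ]
butt [368.3 275.6  10. ] lift [-506.1  290.5   10. ]
tip [506.6 373.8  10. ] lift [-492.1  459.6   10. ]
ferrule [432.6 321.6  10. ] lift [-499.8  369.3   10. ]
169.60398149204843
grip est [394.9 294.5  10. ] yaw +y -144.63259485227758
```

```bash
cat > d.py <<'E'
from h import *
np.set_printoptions(precision=1,suppress=True)
ps={n:eyes.capture(n) for n in('side','top')}
T,S=ps['top'],ps['side']; k=lambda u,v:(u/1.5-.2,v/1.5-.2)
print('instr',tri([(T,k(356,372)),(S,k(287,263))])); print('instr TR',atz(T,k(356,317),130),atz(T,k(287,372),130))
print('box',tri([(T,k(276,254)),(S,k(366,153))]));print('box base front',atz(T,k(200,285),0),atz(T,k(297,285),0))
from scipy.spatial.transform import Rotation as R
s=ctrl.sense(); w,x,y,z=s['ee_rot']; print(R.from_quat([x,y,z,w]).as_matrix().round(3),s['time_s']); print(np.load('q.npy')[2])
E
python3 d.py
```

```text
instr (array([304.2, -52.7, 225. ]), [np.float64(6.3116724741904315), np.float64(6.31167247419051)])
instr TR [415.6 -53.3 130. ] [305.4  91.9 130. ]
box (array([501.2,  77.3, 382.3]), [np.float64(1.0557663418535146), np.float64(1.0557663418534367)])
box base front [515.2 307.5   0. ] [508.6  83.2   0. ]
[[ 1.   0.   0.3]
 [-0.3 -0.   1. ]
 [ 0.  -1.  -0. ]] 2.1
-0.8711866408407929
```

```bash
cat > m.py <<'E'
import sys,numpy as np
from rig import ctrl
from scipy.spatial.transform import Rotation as R
s=ctrl.sense(); w,x,y,z=s['ee_rot']; M=R.from_quat([x,y,z,w]).as_matrix(); p=np.array(s['eef_pos'])
phi=np.arctan2(M[1,0],M[0,0])
print('t %.2f'%s['time_s'],'pos',p.round(1),'phi %.1f'%np.degrees(phi),'grip %.3f'%s['grip_width'],'F',np.round(s['force'],1),'q',np.round(s['joints'],2),'tilt',M[:,1].round(3))
a=[float(v) for v in sys.argv[1:]]
for i in range(0,len(a),4):
    T=np.array(a[i:i+3]); f=np.radians(a[i+3]); print('->',T,'dp',(M.T@(T-p)).round(1),'roll %.3f'%-((f-phi+np.pi)%(2*np.pi)-np.pi))
E
python3 m.py 397 296 120 35.4
```

```text
t 2.10 pos [154.5 501.7 253.3] phi -17.1 grip 0.999 F [ 0.2 -0.3 -0. ] q [ 1.05  0.31  1.5  -0.    1.33 -0.22] tilt [ 0. -0. -1.]
-> [397. 296. 120.] dp [ 292.3  133.3 -125.3] roll -0.917
```

```bash
python3 -m crank '[{"dp":[292,133,-125],"roll":-0.917,"gripper":0},{"dp":[292,133,-125],"roll":-0.917,"gripper":0},{"dp":[292,133,-125],"roll":-0.917,"gripper":0},{"dp":[292,133,-125],"roll":-0.917,"gripper":0},{"dp":[292,133,-125],"roll":-0.917,"gripper":0},{"dp":[292,133,-125],"roll":-0.917,"gripper":0},{"dp":[292,133,-125],"roll":-0.917,"gripper":0},{"dp":[292,133,-125],"roll":-0.917,"gripper":0},{"dp":[292,133,-125],"roll":-0.917,"gripper":0},{"dp":[292,133,-125],"roll":-0.917,"gripper":0}]' 60; python3 -m crank '[{"dp":[0,0,0],"roll":0,"gripper":0},{"dp":[0,0,0],"roll":0,"gripper":0},{"dp":[0,0,0],"roll":0,"gripper":0}]'; python3 m.py 397 296 25 35.4
```

```text
time_s: 2.93
eef_pos: [399.8, 292.5, 118.0]
ee_rot: [-0.674, 0.674, 0.213, -0.215]
force: [-0.1, -0.5, -0.3]
grip_width: 0.999
time_s: 3.18
eef_pos: [396.3, 297.1, 120.8]
ee_rot: [0.674, -0.673, -0.216, 0.215]
force: [-1.2, 0.1, -0.2]
grip_width: 0.999
t 3.18 pos [396.3 297.1 120.8] phi 35.5 grip 0.999 F [-1.2  0.1 -0.2] q [ 0.41  0.4   1.75  0.    0.99 -1.78] tilt [ 0.001  0.    -1.   ]
-> [397. 296.  25.] dp [-0.2 95.8 -1.3] roll 0.001
```

```bash
python3 -m crank '[{"dp":[0,30,-1],"roll":0,"gripper":0},{"dp":[0,60,-1],"roll":0,"gripper":0},{"dp":[0,80,-1],"roll":0,"gripper":0},{"dp":[0,92,-1],"roll":0,"gripper":0},{"dp":[0,96,-1],"roll":0,"gripper":0},{"dp":[0,96,-1],"roll":0,"gripper":0},{"dp":[0,96,-1],"roll":0,"gripper":0}]'; python3 m.py; python3 -m crank '[{"dp":[0,0,0],"roll":0,"gripper":255},{"dp":[0,0,0],"roll":0,"gripper":255},{"dp":[0,0,0],"roll":0,"gripper":255},{"dp":[0,0,0],"roll":0,"gripper":255},{"dp":[0,0,0],"roll":0,"gripper":255},{"dp":[0,0,0],"roll":0,"gripper":255},{"dp":[0,0,0],"roll":0,"gripper":255},{"dp":[0,0,0],"roll":0,"gripper":255},{"dp":[0,0,0],"roll":0,"gripper":255},{"dp":[0,0,0],"roll":0,"gripper":255}]' 60; python3 m.py
```

```text
time_s: 3.77
eef_pos: [397.5, 296.2, 25.2]
ee_rot: [0.674, -0.673, -0.216, 0.215]
force: [-1.2, -0.1, 0.1]
grip_width: 0.997
t 3.77 pos [397.5 296.2  25.2] phi 35.5 grip 0.997 F [-1.2 -0.1  0.1] q [ 0.4   0.56  1.81  0.    0.76 -1.79] tilt [ 0.001  0.001 -1.   ]
time_s: 4.6
eef_pos: [397.7, 295.6, 24.7]
ee_rot: [0.674, -0.674, -0.215, 0.215]
force: [-0.9, -0.6, 6.0]
grip_width: 0.236
t 4.60 pos [397.7 295.6  24.7] phi 35.4 grip 0.236 F [-0.9 -0.6  6. ] q [ 0.4   0.56  1.81  0.    0.76 -1.79] tilt [ 0.001  0.    -1.   ]
```

```bash
python3 -m crank '[{"dp":[0,-10,0],"roll":0,"gripper":255},{"dp":[-10,-40,0],"roll":0,"gripper":255},{"dp":[-40,-70,0],"roll":0,"gripper":255},{"dp":[-70,-100,0],"roll":0,"gripper":255},{"dp":[-100,-125,0],"roll":0,"gripper":255},{"dp":[-120,-150,0],"roll":0,"gripper":255},{"dp":[-135,-175,0],"roll":0,"gripper":255},{"dp":[-145,-200,0],"roll":0,"gripper":255},{"dp":[-145,-230,0],"roll":0,"gripper":255},{"dp":[-145,-260,0],"roll":0,"gripper":255}]'; python3 m.py 277 206 325 35.4 277 206 325 -49.9 310 0 325 -49.9 330 -185 325 -49.9; cat > e.py <<'E'
from h import *
save(eyes.capture('side'),'g1.png',(90,20,340,200),2)
E
python3 e.py
```

```text
time_s: 5.43
eef_pos: [278.2, 211.0, 286.2]
ee_rot: [-0.674, 0.674, 0.215, -0.215]
force: [0.8, 0.4, -1.1]
grip_width: 0.233
t 5.43 pos [278.2 211.  286.2] phi 35.4 grip 0.233 F [ 0.8  0.4 -1.1] q [ 0.31 -0.12  1.89 -0.    1.37 -1.88] tilt [ 0.  0. -1.]
-> [277. 206. 325.] dp [ -3.8 -38.8  -3.4] roll 0.000
-> [277. 206. 325.] dp [ -3.8 -38.8  -3.4] roll 1.489
-> [310.   0. 325.] dp [ -96.3  -38.8 -190.4] roll 1.489
-> [ 330. -185.  325.] dp [-187.1  -38.8 -352.8] roll 1.489
```

View pics/g1.png

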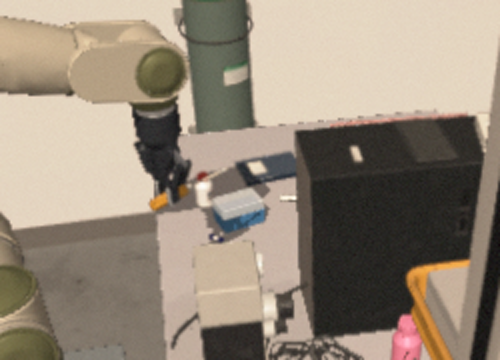

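```bash
python3 -m crank '[{"dp":[-4,-39,-3],"roll":0.12,"gripper":255},{"dp":[-4,-39,-3],"roll":0.24,"gripper":255},{"dp":[-4,-39,-3],"roll":0.36,"gripper":255},{"dp":[-4,-39,-3],"roll":0.48,"gripper":255},{"dp":[-4,-39,-3],"roll":0.6,"gripper":255},{"dp":[-4,-39,-3],"roll":0.72,"gripper":255},{"dp":[-4,-39,-3],"roll":0.84,"gripper":255},{"dp":[-4,-39,-3],"roll":0.96,"gripper":255},{"dp":[-4,-39,-3],"roll":1.08,"gripper":255},{"dp":[-4,-39,-3],"roll":1.2,"gripper":255}]';python3 m.py 310 0 325 -49.9 330 -185 325 -49.9
```

```text
time_s: 6.32
eef_pos: [277.4, 206.6, 323.4]
ee_rot: [-0.677, 0.677, -0.205, 0.205]
force: [-0.6, 0.2, -0.8]
grip_width: 0.234
t 6.32 pos [277.4 206.6 323.4] phi -33.7 grip 0.234 F [-0.6  0.2 -0.8] q [ 0.3  -0.15  1.82 -0.    1.47 -0.69] tilt [-0. -0. -1.]
-> [310.   0. 325.] dp [ 141.7   -1.6 -153.8] roll 0.283
-> [ 330. -185.  325.] dp [ 260.9   -1.6 -296.7] roll 0.283
```

```bash
python3 -m crank '[{"dp":[28,-2,-30],"roll":0.1,"gripper":255},{"dp":[56,-2,-60],"roll":0.2,"gripper":255},{"dp":[84,-2,-90],"roll":0.283,"gripper":255},{"dp":[112,-2,-120],"roll":0.283,"gripper":255},{"dp":[140,-2,-150],"roll":0.283,"gripper":255},{"dp":[168,-2,-182],"roll":0.283,"gripper":255},{"dp":[195,-2,-215],"roll":0.283,"gripper":255},{"dp":[222,-2,-247],"roll":0.283,"gripper":255},{"dp":[245,-2,-280],"roll":0.283,"gripper":255},{"dp":[261,-2,-297],"roll":0.283,"gripper":255}]';python3 -m crank '[{"dp":[0,0,0],"roll":0,"gripper":255},{"dp":[0,0,0],"roll":0,"gripper":255},{"dp":[0,0,0],"roll":0,"gripper":255}]'
cat > f.py <<'E'
from h import *
t=eyes.capture('top'); s=eyes.capture('side')
def c(p,x,y,w,h,k): return cv2.resize(p['color'][y:y+h,x:x+w,::-1],None,fx=k,fy=k,interpolation=cv2.INTER_CUBIC)
import sys
im=np.zeros((560,798,3),np.uint8); im[:,:398]=c(t,260,150,80,112,5)[:,:398]; im[:,400:]=c(s,190,195,80,112,5)[:,:398]
cv2.imwrite('pics/%s.png'%sys.argv[1],im)
E
python3 m.py; python3 f.py l1
```

```text
time_s: 7.15
eef_pos: [331.7, -188.2, 325.2]
ee_rot: [-0.641, 0.642, -0.297, 0.297]
force: [-0.6, 1.0, -1.4]
grip_width: 0.238
time_s: 7.4
eef_pos: [332.4, -184.1, 325.3]
ee_rot: [0.642, -0.642, 0.296, -0.296]
force: [0.1, -0.7, -1.7]
grip_width: 0.237
t 7.40 pos [ 332.4 -184.1  325.3] phi -49.5 grip 0.237 F [ 0.1 -0.7 -1.7] q [-0.82 -0.07  1.74  0.    1.47 -1.52] tilt [-0.  0. -1.]
```

View pics/l1.png

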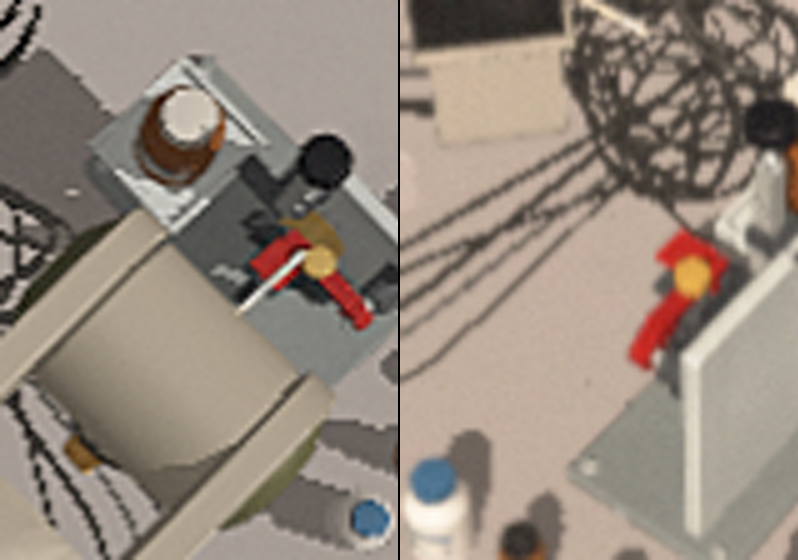

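```bash
cat > g.py <<'E'
from h import *
np.set_printoptions(precision=1,suppress=True)
T=eyes.capture('top');S=eyes.capture('side'); q=np.load('q.npy'); c,s=np.cos(q[2]),np.sin(q[2])
def L(X): d=X[:2]-q[:2]; return np.array([c*d[0]+s*d[1],-s*d[0]+c*d[1],X[2]])
def W(x,y,z): return np.array([q[0]+c*x-s*y,q[1]+s*x+c*y,z])
t=lambda u,v:(260+u/5-.4,150+v/5-.4); sd=lambda u,v:(190+(u-400)/5-.4,195+v/5-.4)
tip=atz(T,t(304,256),310.5); p=np.array(ctrl.sense()['eef_pos']); d=tip-p
a=np.radians(-49.6); print('q',q,'tip',tip,'from tcp: along',d[0]*np.cos(a)+d[1]*np.sin(a),'left',-d[0]*np.sin(a)+d[1]*np.cos(a))
X=atz(T,t(281,257),148);print('lip top',X,L(X)); X=atz(S,sd(685,252),148);print('lip side',X,L(X)); print(tri([(T,t(281,257)),(S,sd(685,252))]))
for nm,P in [('lip corners',[W(-34,-36,148),W(-34,-12,148),W(-10,-12,148),W(-10,-36,148)]),('knob',[W(14,-2,265)])]:
    print(nm,'top',(proj(T,P)-[259.6,149.6])*5,'side',(proj(S,P)-[189.6,194.6])*5+[400,0])
E
python3 g.py
```

```text
q [ 471.9 -298.6   -0.9] tip [ 416.  -286.5  310.5] from tcp: along 132.15370631384639 left -2.9390390835692415
lip top [ 438. -298.  148.] [-22.3 -25.5 148. ]
lip side [ 434.8 -294.4  148. ] [-27.1 -25.7 148. ]
(array([ 435.9, -297.4,  151.8]), [np.float64(1.5762550758744558), np.float64(1.5762550758744232)])
lip corners top [[278.8 281.9]
 [252.4 253.3]
 [280.7 227.8]
 [307.  256.3]] side [[663.6 257.4]
 [690.6 231.4]
 [724.3 251.7]
 [697.4 278.2]]
knob top [[328.2 156.2]] side [[773. 115.]]
```

```bash
python3 m.py 320 -154 149 -49.3
```

```text
t 7.60 pos [ 332.6 -184.   325.5] phi -49.5 grip 0.235 F [ 0.3 -0.5 -1.6] q [-0.82 -0.07  1.74  0.    1.47 -1.52] tilt [ 0. -0. -1.]
-> [ 320. -154.  149.] dp [-31.1 176.5   9.9] roll -0.003
```

```bash
python3 -m crank '[{"dp":[-31,0,10],"roll":0,"gripper":255},{"dp":[-31,30,10],"roll":0,"gripper":255},{"dp":[-31,60,10],"roll":0,"gripper":255},{"dp":[-31,90,10],"roll":0,"gripper":255},{"dp":[-31,120,10],"roll":0,"gripper":255},{"dp":[-31,145,10],"roll":0,"gripper":255},{"dp":[-31,165,10],"roll":0,"gripper":255},{"dp":[-31,176,10],"roll":0,"gripper":255},{"dp":[-31,176,10],"roll":0,"gripper":255},{"dp":[-31,176,10],"roll":0,"gripper":255}]'; python3 m.py; python3 f.py l2
```

```text
time_s: 8.43
eef_pos: [320.2, -154.5, 149.6]
ee_rot: [0.642, -0.642, 0.296, -0.296]
force: [-1.0, 0.7, -1.3]
grip_width: 0.235
t 8.43 pos [ 320.2 -154.5  149.6] phi -49.5 grip 0.235 F [-1.   0.7 -1.3] q [-0.78  0.07  2.1  -0.    0.97 -1.49] tilt [-0.  0. -1.]
```

View pics/l2.png

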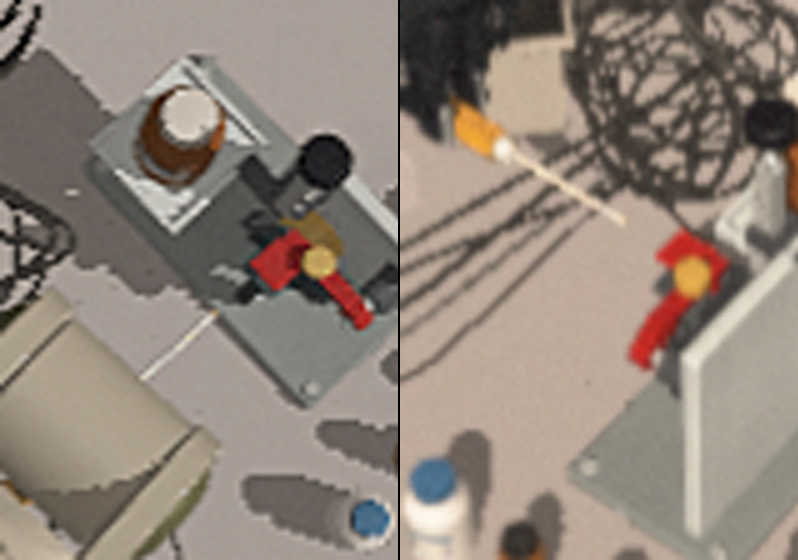

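```bash
cat >> g.py <<'E'
print('----')
X,e=tri([(T,t(214,314)),(S,sd(624,221))]);print('tip',X,L(X),e)
for z in (130,135): print(L(atz(T,t(214,314),z)),L(atz(S,sd(624,221),z)),'2nd',L(atz(T,t(143,377),z)))
print('want rod at lip, px', (proj(T,[W(-14,-24,134),W(-60,-24,134)])-[259.6,149.6])*5,(proj(S,[W(-14,-24,134),W(-60,-24,134)])-[189.6,194.6])*5+[400,0])
E
python3 g.py|sed 1,/----/d
```

```text
tip [ 405.7 -256.1  137.4] [-75.2 -23.2 137.4] [np.float64(0.8330495966728668), np.float64(0.8330495966727218)]
[-74.5 -23.8 130. ] [-79.  -17.8 130. ] 2nd [-134.2  -23.3  130. ]
[-75.3 -23.8 135. ] [-76.1 -21.  135. ] 2nd [-134.8  -23.4  135. ]
want rod at lip, px [[285.9 249.5]
 [232.1 298.1]] [[705.5 277.4]
 [642.2 238.5]]
```

```bash
python3 -m crank '[{"dp":[15,0.5,0],"roll":0,"gripper":255},{"dp":[30,0.5,0],"roll":0,"gripper":255},{"dp":[40,0.5,0],"roll":0,"gripper":255},{"dp":[48,0.5,0],"roll":0,"gripper":255},{"dp":[54,0.5,0],"roll":0,"gripper":255},{"dp":[59,0.5,0],"roll":0,"gripper":255},{"dp":[59,0.5,0],"roll":0,"gripper":255},{"dp":[59,0.5,0],"roll":0,"gripper":255}]'; python3 m.py; python3 f.py l3
```

```text
time_s: 9.3
eef_pos: [358.4, -199.8, 149.0]
ee_rot: [-0.642, 0.642, -0.296, 0.297]
force: [-0.0, -0.9, 1.1]
grip_width: 0.236
t 9.30 pos [ 358.4 -199.8  149. ] phi -49.6 grip 0.236 F [-0.  -0.9  1.1] q [-0.8   0.19  1.96 -0.    0.99 -1.5 ] tilt [ 0.    -0.001 -1.   ]
```

View pics/l3.png

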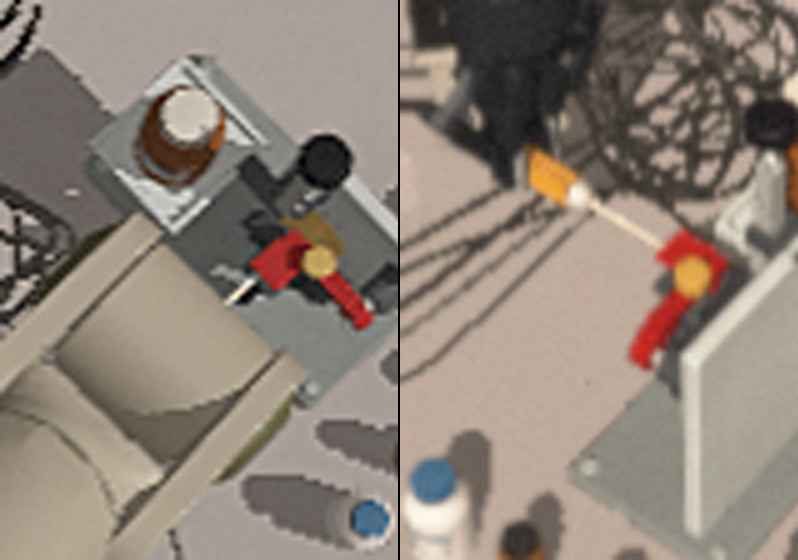

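```bash
python3 -m crank '[{"dp":[0,-8,0],"roll":0,"gripper":255},{"dp":[0,-16,-2],"roll":0,"gripper":255},{"dp":[0,-24,-6],"roll":0,"gripper":255},{"dp":[0,-36,-15],"roll":0,"gripper":255},{"dp":[0,-46,-28],"roll":0,"gripper":255},{"dp":[0,-52,-44],"roll":0,"gripper":255},{"dp":[0,-54,-56],"roll":0,"gripper":255},{"dp":[0,-53,-67],"roll":0,"gripper":255},{"dp":[0,-50,-76],"roll":0,"gripper":255},{"dp":[0,-50,-76],"roll":0,"gripper":255}]'; python3 m.py; python3 f.py l4
```

```text
time_s: 10.23
eef_pos: [299.7, -250.3, 199.4]
ee_rot: [-0.641, 0.642, -0.296, 0.298]
force: [-1.2, -0.8, 3.2]
grip_width: 0.236
t 10.23 pos [ 299.7 -250.3  199.4] phi -49.7 grip 0.236 F [-1.2 -0.8  3.2] q [-1.    0.07  1.95 -0.    1.12 -1.7 ] tilt [ 0.001 -0.002 -1.   ]
```

View pics/l4.png

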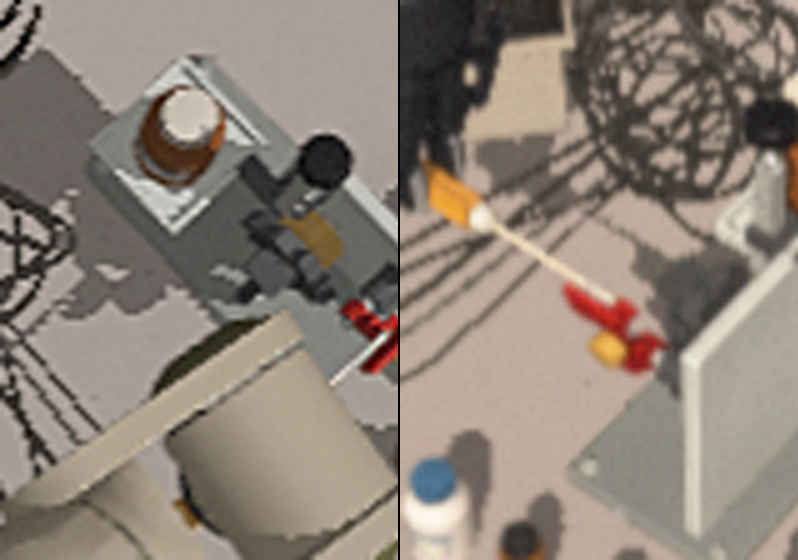

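```bash
python3 -m crank '[{"dp":[-10,-2,2],"roll":0,"gripper":255},{"dp":[-25,-4,4],"roll":0,"gripper":255},{"dp":[-45,-8,6],"roll":0,"gripper":255},{"dp":[-55,-35,20],"roll":0,"gripper":255},{"dp":[-50,-65,45],"roll":0,"gripper":255},{"dp":[-45,-95,70],"roll":0,"gripper":255},{"dp":[-40,-126,95],"roll":0,"gripper":255},{"dp":[-40,-126,120],"roll":0,"gripper":255}]'; python3 m.py 318 0 325 -49.7 277 206 325 -49.7; cat > i.py <<'E'
from h import *
p=eyes.capture('side'); save(p,'p1.png',(200,205,310,320),5)
E
python3 i.py
```

```text
time_s: 11.0
eef_pos: [367.7, -139.6, 329.7]
ee_rot: [-0.642, 0.643, -0.293, 0.298]
force: [0.1, 0.6, 0.1]
grip_width: 0.235
t 11.00 pos [ 367.7 -139.6  329.7] phi -49.5 grip 0.235 F [0.1 0.6 0.1] q [-0.66 -0.04  1.71  0.    1.47 -1.37] tilt [ 0.006 -0.004 -1.   ]
-> [318.   0. 325.] dp [-138.4    3.8   53. ] roll 0.004
-> [277. 206. 325.] dp [-321.6    2.7  155.7] roll 0.004
```

View pics/p1.png

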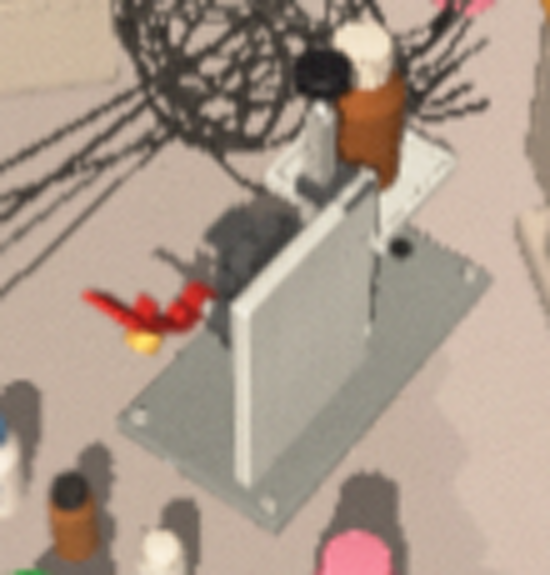

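```bash
python3 -m crank '[{"dp":[-33,3,13],"roll":0,"gripper":255},{"dp":[-66,3,26],"roll":0,"gripper":255},{"dp":[-100,3,39],"roll":0,"gripper":255},{"dp":[-138,3,53],"roll":0,"gripper":255},{"dp":[-170,3,70],"roll":0,"gripper":255},{"dp":[-205,3,88],"roll":0,"gripper":255},{"dp":[-240,3,108],"roll":0,"gripper":255},{"dp":[-275,3,128],"roll":0,"gripper":255},{"dp":[-300,3,145],"roll":0,"gripper":255},{"dp":[-322,3,156],"roll":0,"gripper":255}]'; python3 -m crank '[{"dp":[0,0,0],"roll":-0.12,"gripper":255},{"dp":[0,0,0],"roll":-0.24,"gripper":255},{"dp":[0,0,0],"roll":-0.36,"gripper":255},{"dp":[0,0,0],"roll":-0.48,"gripper":255},{"dp":[0,0,0],"roll":-0.6,"gripper":255},{"dp":[0,0,0],"roll":-0.72,"gripper":255},{"dp":[0,0,0],"roll":-0.84,"gripper":255},{"dp":[0,0,0],"roll":-0.96,"gripper":255},{"dp":[0,0,0],"roll":-1.08,"gripper":255},{"dp":[0,0,0],"roll":-1.2,"gripper":255}]'; python3 m.py 385 288 120 35.4 385 288 26 35.4
```

```text
time_s: 11.88
eef_pos: [273.5, 208.0, 321.3]
ee_rot: [-0.642, 0.643, -0.296, 0.295]
force: [0.2, -0.7, -0.9]
grip_width: 0.237
time_s: 12.72
eef_pos: [274.3, 205.7, 321.2]
ee_rot: [0.697, -0.697, -0.12, 0.121]
force: [-0.7, -0.2, -0.4]
grip_width: 0.239
t 12.72 pos [274.3 205.7 321.2] phi 19.6 grip 0.239 F [-0.7 -0.2 -0.4] q [ 0.3  -0.16  1.83  0.    1.47 -1.62] tilt [-0.002 -0.    -1.   ]
-> [385. 288. 120.] dp [132.4 200.9  40.2] roll -0.275
-> [385. 288.  26.] dp [132.6 294.9  40.1] roll -0.275
```

```bash
python3 -m crank '[{"dp":[10,30,4],"roll":-0.12,"gripper":255},{"dp":[30,60,10],"roll":-0.24,"gripper":255},{"dp":[50,90,16],"roll":-0.275,"gripper":255},{"dp":[75,120,23],"roll":-0.275,"gripper":255},{"dp":[100,150,30],"roll":-0.275,"gripper":255},{"dp":[120,180,36],"roll":-0.275,"gripper":255},{"dp":[132,210,40],"roll":-0.275,"gripper":255},{"dp":[132,235,40],"roll":-0.275,"gripper":255},{"dp":[132,260,40],"roll":-0.275,"gripper":255},{"dp":[132,275,40],"roll":-0.275,"gripper":255}]'; python3 m.py 385 288 26 35.4;  python3 -m crank '[{"dp":[0,10,0],"roll":0,"gripper":255},{"dp":[0,16,0],"roll":0,"gripper":255},{"dp":[0,18,0],"roll":0,"gripper":255},{"dp":[0,19,0],"roll":0,"gripper":255},{"dp":[0,19,0],"roll":0,"gripper":255},{"dp":[0,19,0],"roll":0,"gripper":255}]';python3 m.py
```

```text
time_s: 13.55
eef_pos: [384.6, 286.6, 44.0]
ee_rot: [-0.674, 0.674, 0.211, -0.215]
force: [-0.6, -0.4, -1.3]
grip_width: 0.233
t 13.55 pos [384.6 286.6  44. ] phi 35.0 grip 0.233 F [-0.6 -0.4 -1.3] q [ 0.4   0.51  1.85  0.    0.79 -1.79] tilt [-0.006 -0.002 -1.   ]
-> [385. 288.  26.] dp [ 1.3 18.   0.9] roll -0.006
time_s: 14.05
eef_pos: [387.5, 286.9, 28.5]
ee_rot: [0.674, -0.674, -0.213, 0.212]
force: [0.2, -0.3, -0.7]
grip_width: 0.234
t 14.05 pos [387.5 286.9  28.5] phi 35.0 grip 0.234 F [ 0.2 -0.3 -0.7] q [ 0.39  0.54  1.85  0.    0.75 -1.79] tilt [ 0.001  0.001 -1.   ]
```

```bash
python3 -m crank '[{"dp":[0,2,0],"roll":0,"gripper":255},{"dp":[0,3,0],"roll":0,"gripper":255},{"dp":[0,3,0],"roll":0,"gripper":255},{"dp":[0,3,0],"roll":0,"gripper":100},{"dp":[0,3,0],"roll":0,"gripper":0},{"dp":[0,3,0],"roll":0,"gripper":0},{"dp":[0,3,0],"roll":0,"gripper":0},{"dp":[0,3,0],"roll":0,"gripper":0},{"dp":[0,3,0],"roll":0,"gripper":0}]'; python3 m.py; python3 -m crank '[{"dp":[0,-20,0],"roll":0,"gripper":0},{"dp":[0,-50,0],"roll":0,"gripper":0},{"dp":[-30,-90,0],"roll":0,"gripper":0},{"dp":[-60,-130,0],"roll":0,"gripper":0},{"dp":[-90,-170,0],"roll":0,"gripper":255},{"dp":[-110,-210,0],"roll":0,"gripper":255},{"dp":[-120,-250,0],"roll":0,"gripper":255},{"dp":[-130,-290,0],"roll":0,"gripper":255},{"dp":[-130,-330,0],"roll":0,"gripper":255},{"dp":[-130,-350,0],"roll":0,"gripper":255}]'; python3 m.py 300 -60 375 -40 400 -250 375 -49.9
```

```text
time_s: 14.8
eef_pos: [387.2, 286.8, 24.8]
ee_rot: [0.674, -0.674, -0.212, 0.212]
force: [-0.2, 0.6, -0.4]
grip_width: 1.001
t 14.80 pos [387.2 286.8  24.8] phi 35.0 grip 1.001 F [-0.2  0.6 -0.4] q [ 0.39  0.54  1.85  0.    0.74 -1.79] tilt [ 0.  0. -1.]
time_s: 15.63
eef_pos: [279.4, 211.8, 375.0]
ee_rot: [0.674, -0.674, -0.213, 0.212]
force: [1.0, -0.2, -0.5]
grip_width: 0.141
t 15.63 pos [279.4 211.8 375. ] phi 35.0 grip 0.141 F [ 1.  -0.2 -0.5] q [ 0.31 -0.16  1.7   0.    1.6  -1.87] tilt [ 0.001  0.    -1.   ]
-> [300. -60. 375.] dp [-138.8   -0.  -234.6] roll 1.308
-> [ 400. -250.  375.] dp [-165.7   -0.  -447.6] roll 1.481
```

```bash
python3 -m crank '[{"dp":[-14,0,-23],"roll":0.12,"gripper":255},{"dp":[-28,0,-47],"roll":0.24,"gripper":255},{"dp":[-42,0,-70],"roll":0.36,"gripper":255},{"dp":[-56,0,-94],"roll":0.48,"gripper":255},{"dp":[-70,0,-117],"roll":0.6,"gripper":255},{"dp":[-84,0,-141],"roll":0.72,"gripper":255},{"dp":[-98,0,-164],"roll":0.84,"gripper":255},{"dp":[-112,0,-188],"roll":0.96,"gripper":255},{"dp":[-126,0,-211],"roll":1.08,"gripper":255},{"dp":[-139,0,-235],"roll":1.2,"gripper":255}]'; python3 m.py 479.3 -310.5 325 -49.9
cat > j.py <<'E'
from h import *
t=eyes.capture('top')
a=cv2.resize(t['color'][180:240,100:160,::-1],None,fx=6,fy=6,interpolation=cv2.INTER_CUBIC)
b=cv2.resize(t['color'][155:235,270:355,::-1],None,fx=4.5,fy=4.5,interpolation=cv2.INTER_CUBIC)
cv2.imwrite('pics/j.png',np.hstack([a,b[:360]]))
E
python3 j.py
```

```text
time_s: 16.47
eef_pos: [301.0, -61.2, 372.8]
ee_rot: [-0.676, 0.676, -0.207, 0.208]
force: [0.1, 0.3, -0.1]
grip_width: -0.0
t 16.47 pos [301.  -61.2 372.8] phi -34.2 grip -0.000 F [ 0.1  0.3 -0.1] q [-0.59 -0.26  1.78  0.    1.62 -1.56] tilt [ 0.001 -0.    -1.   ]
-> [ 479.3 -310.5  325. ] dp [ 287.5   48.  -106.2] roll 0.275
```

View pics/j.png

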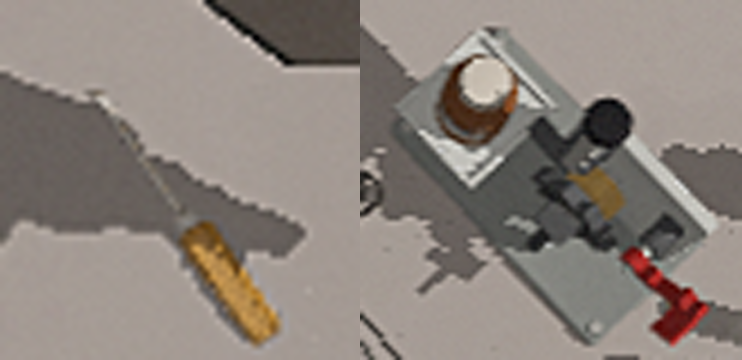

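```bash
python3 -m crank '[{"dp":[29,0,-11],"roll":0.1,"gripper":255},{"dp":[58,0,-22],"roll":0.2,"gripper":255},{"dp":[90,0,-34],"roll":0.275,"gripper":255},{"dp":[125,0,-47],"roll":0.275,"gripper":255},{"dp":[160,0,-60],"roll":0.275,"gripper":255},{"dp":[195,10,-72],"roll":0.275,"gripper":255},{"dp":[230,20,-85],"roll":0.275,"gripper":255},{"dp":[260,30,-96],"roll":0.275,"gripper":255},{"dp":[280,40,-104],"roll":0.275,"gripper":255},{"dp":[288,48,-106],"roll":0.275,"gripper":255}]' 40; python3 -m crank '[{"dp":[0,0,0],"roll":0,"gripper":255},{"dp":[0,0,0],"roll":0,"gripper":255},{"dp":[0,0,0],"roll":0,"gripper":255}]'; python3 m.py 479.3 -310.5 292 -49.9
```

```text
time_s: 17.35
eef_pos: [482.6, -310.2, 322.5]
ee_rot: [0.642, -0.642, 0.297, -0.296]
force: [-1.0, -0.3, 0.5]
grip_width: -0.003
time_s: 17.6
eef_pos: [481.6, -307.2, 325.9]
ee_rot: [-0.642, 0.642, -0.296, 0.297]
force: [-0.1, -0.1, 0.2]
grip_width: 0.001
t 17.60 pos [ 481.6 -307.2  325.9] phi -49.5 grip 0.001 F [-0.1 -0.1  0.2] q [-0.77  0.38  1.22  0.    1.54 -1.48] tilt [ 0.001 -0.001 -1.   ]
-> [ 479.3 -310.5  292. ] dp [ 0.9 33.9 -3.9] roll 0.007
```

Approach to just above the knob, then creep down about 3 mm per row.

```bash
python3 -m crank '[{"dp":[1,10,-4],"roll":0,"gripper":255},{"dp":[1,20,-4],"roll":0,"gripper":255},{"dp":[1,28,-4],"roll":0,"gripper":255},{"dp":[1,32,-4],"roll":0,"gripper":255},{"dp":[1,35,-4],"roll":0,"gripper":255},{"dp":[1,38,-4],"roll":0,"gripper":255},{"dp":[1,40,-4],"roll":0,"gripper":255},{"dp":[1,41,-4],"roll":0,"gripper":255},{"dp":[1,42,-4],"roll":0,"gripper":255}]'; python3 m.py
```

```text
time_s: 18.35
eef_pos: [479.5, -311.5, 283.6]
ee_rot: [-0.642, 0.642, -0.296, 0.297]
force: [-1.9, 1.6, 7.4]
grip_width: -0.002
t 18.35 pos [ 479.5 -311.5  283.6] phi -49.5 grip -0.002 F [-1.9  1.6  7.4] q [-0.78  0.4   1.3  -0.    1.44 -1.49] tilt [ 0.001 -0.001 -1.   ]
```

```bash
python3 -m crank '[{"dp":[0,3,0],"roll":0,"gripper":255},{"dp":[0,6,0],"roll":0,"gripper":255},{"dp":[0,9,0],"roll":0,"gripper":255},{"dp":[0,12,0],"roll":0,"gripper":255},{"dp":[0,15,0],"roll":0,"gripper":255},{"dp":[0,18,0],"roll":0,"gripper":255},{"dp":[0,21,0],"roll":0,"gripper":255},{"dp":[0,24,0],"roll":0,"gripper":255},{"dp":[0,27,0],"roll":0,"gripper":255},{"dp":[0,30,0],"roll":0,"gripper":255}]'; python3 m.py
```

```text
time_s: 19.18
eef_pos: [479.6, -311.6, 254.0]
ee_rot: [-0.642, 0.642, -0.296, 0.297]
force: [-2.4, 2.6, 9.1]
grip_width: -0.003
t 19.18 pos [ 479.6 -311.6  254. ] phi -49.5 grip -0.003 F [-2.4  2.6  9.1] q [-0.78  0.42  1.35 -0.    1.37 -1.49] tilt [ 0.001 -0.001 -1.   ]
```

```bash
python3 -m crank '[{"dp":[0,3,0],"roll":0,"gripper":255},{"dp":[0,6,0],"roll":0,"gripper":255},{"dp":[0,9,0],"roll":0,"gripper":255},{"dp":[0,12,0],"roll":0,"gripper":255},{"dp":[0,15,0],"roll":0,"gripper":255},{"dp":[0,18,0],"roll":0,"gripper":255},{"dp":[0,21,0],"roll":0,"gripper":255},{"dp":[0,24,0],"roll":0,"gripper":255},{"dp":[0,27,0],"roll":0,"gripper":255},{"dp":[0,30,0],"roll":0,"gripper":255}]'; python3 m.py;python3 -m crank '[{"dp":[0,3,0],"roll":0,"gripper":255},{"dp":[0,6,0],"roll":0,"gripper":255},{"dp":[0,9,0],"roll":0,"gripper":255},{"dp":[0,11,0],"roll":0,"gripper":255},{"dp":[0,12,0],"roll":0,"gripper":255},{"dp":[0,12,0],"roll":0,"gripper":255}]'; python3 m.py
```

```text
time_s: 20.02
eef_pos: [479.6, -311.6, 224.0]
ee_rot: [-0.642, 0.642, -0.296, 0.297]
force: [-3.0, 3.9, 9.2]
grip_width: -0.002
t 20.02 pos [ 479.6 -311.6  224. ] phi -49.5 grip -0.002 F [-3.   3.9  9.2] q [-0.78  0.44  1.4  -0.    1.3  -1.49] tilt [ 0.001 -0.001 -1.   ]
time_s: 20.52
eef_pos: [479.6, -311.6, 212.2]
ee_rot: [-0.642, 0.642, -0.296, 0.297]
force: [-3.4, 3.2, 12.3]
grip_width: 0.002
t 20.52 pos [ 479.6 -311.6  212.2] phi -49.5 grip 0.002 F [-3.4  3.2 12.3] q [-0.78  0.45  1.41 -0.    1.28 -1.49] tilt [ 0.001 -0.001 -1.   ]
```

```bash
python3 -m crank '[{"dp":[0,1,0],"roll":0,"gripper":255},{"dp":[0,2,0],"roll":0,"gripper":255},{"dp":[0,3,0],"roll":0,"gripper":255},{"dp":[0,4,0],"roll":0,"gripper":255},{"dp":[0,4,0],"roll":0,"gripper":255},{"dp":[0,4,0],"roll":0,"gripper":255}]'; python3 m.py
```

```text
time_s: 21.02
eef_pos: [479.7, -311.6, 209.5]
ee_rot: [-0.642, 0.642, -0.295, 0.297]
force: [-6.4, 4.5, 18.2]
grip_width: 0.0
t 21.02 pos [ 479.7 -311.6  209.5] phi -49.5 grip 0.000 F [-6.4  4.5 18.2] q [-0.78  0.45  1.42 -0.    1.27 -1.49] tilt [ 0.002 -0.002 -1.   ]
```

```bash
python3 -m crank '[{"dp":[0,-4,0],"roll":0,"gripper":255},{"dp":[0,-10,0],"roll":0,"gripper":255},{"dp":[0,-20,0],"roll":0,"gripper":255},{"dp":[0,-45,0],"roll":0,"gripper":255},{"dp":[0,-80,0],"roll":0,"gripper":255},{"dp":[-40,-110,0],"roll":0,"gripper":255},{"dp":[-80,-140,0],"roll":0,"gripper":255},{"dp":[-120,-150,0],"roll":0,"gripper":255},{"dp":[-160,-150,0],"roll":0,"gripper":255},{"dp":[-200,-150,0],"roll":0,"gripper":255}]'; python3 m.py
cat > k.py <<'E'
from h import *
np.set_printoptions(precision=1,suppress=True)
t=eyes.capture('top');s=eyes.capture('side')
f=lambda p,x,y,w,h:cv2.resize(p['color'][y:y+h,x:x+w,::-1],None,fx=4,fy=4,interpolation=cv2.INTER_CUBIC)
cv2.imwrite('pics/k.png',np.hstack([f(s,190,200,110,140),f(t,265,145,90,140)]))
for l,z in [('knob_top',195),('tray_floor',23),('stock_mid',78)]:
    for n,p in(('side',s),('top',t)): print(l,n,[(np.round(d['centre'],1),round(d['confidence'],2),atz(p,d['centre'],z)) for d in models.spot_point(p,l)[:3]])
E
python3 k.py
```

```text
time_s: 21.85
eef_pos: [355.9, -166.7, 357.5]
ee_rot: [-0.642, 0.642, -0.296, 0.297]
force: [0.4, 0.7, 0.2]
grip_width: -0.0
t 21.85 pos [ 355.9 -166.7  357.5] phi -49.6 grip -0.000 F [0.4 0.7 0.2] q [-0.74 -0.05  1.64  0.    1.54 -1.44] tilt [ 0.002 -0.002 -1.   ]
knob_top side [(array([262.2, 236.9]), 0.41, array([ 474.3, -314. ,  195. ]))]
knob_top top [(array([324.5, 186.9]), 0.5, array([ 473.6, -319.4,  195. ])), (array([310.7, 205.7]), 0.16, array([ 417.8, -275. ,  195. ]))]
tray_floor side [(array([271.9, 250. ]), 0.63, array([ 527.4, -228.6,   23. ])), (array([258.2, 276.5]), 0.42, array([ 463.4, -318.6,   23. ]))]
tray_floor top []
stock_mid side [(array([270. , 327.8]), 0.93, array([ 450.5, -516.8,   78. ])), (array([206.4, 333.3]), 0.75, array([ 290.6, -499.6,   78. ])), (array([294.3, 189. ]), 0.7, array([656.6, -23.5,  78. ]))]
stock_mid top [(array([296.3, 180.4]), 0.82, array([ 517.3, -247.9,   78. ])), (array([373.9, 251.3]), 0.71, array([ 279. , -487.8,   78. ])), (array([225.6, 141.3]), 0.68, array([655.9, -19.5,  78. ]))]
```

View pics/k.png

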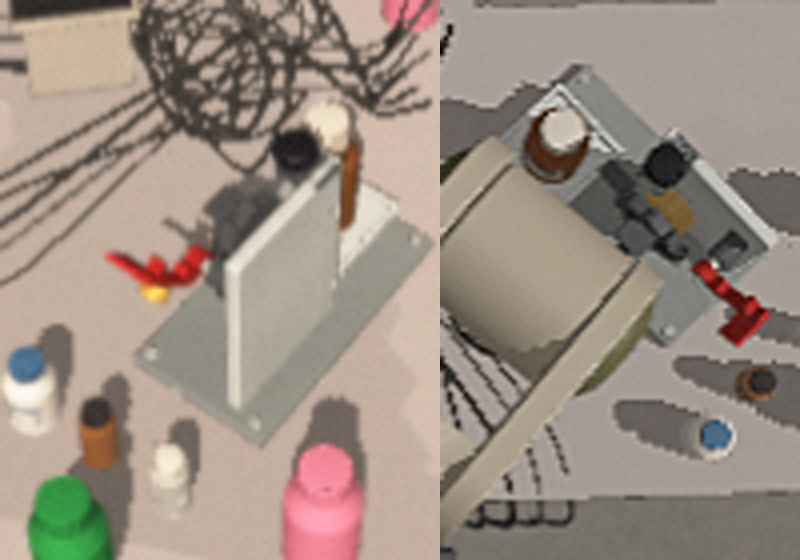

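```bash
python3 -m crank '[{"dp":[0,0,0],"roll":0,"gripper":255},{"dp":[0,0,0],"roll":0,"gripper":255},{"dp":[0,0,0],"roll":0,"gripper":255}]'; python3 -c "
from rig import ctrl
print(ctrl.finish_job())"
```

```text
time_s: 22.5
eef_pos: [357.2, -168.1, 356.2]
ee_rot: [0.642, -0.642, 0.297, -0.296]
force: [0.1, -0.1, -0.0]
grip_width: -0.0
the job is handed in; nothing more can be done
None
```

I did the whole job and handed it in at about 22.5 s of the 66 s allowed. The hand-in gives no verdict, so what follows is from my own checks.

**What I did:** I gripped the screwdriver by its handle and slid its shank under the pawl's lip. I swept it up and over to the right until the pawl fell back on its stop. I then laid the screwdriver back within about 15 mm of where I found it. Last, I pressed the knob with closed fingers at about 36 mm/s until the lift stopped.

**What the last checks showed:**
- **Pawl:** it lay thrown back with the lift still raised, and still lay back in the final pictures.
- **Lift:** it moved at about 9 N. At the bottom the force rose to 18 N at roughly the cushion spring's own rate, which means the hard stop. Fingertip height and spring compression put the knob at about 195 mm, so the tray is about 70 mm down.
- **Bottle:** it is upright on the tray in both final views.
- **Vials and white bottle:** they look untouched. The robot arm hid part of the top view.
- **Screwdriver:** it lay flat on the bench in the top view taken after release. I didn't picture it again after that.

**What disagreed:**
- The networks gave no tray floor in the final top view. I didn't measure the distance between the bottle and the tray centre.
- Their two knob positions differed by about 5 mm.
- My two-camera heights read about 3 mm high, and I allowed for that when inserting the shank.

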